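# Tighten the extruder's ring nut with the turning bar

## Task

Clamp the brass die in the biscuit extruder: take the red-handled turning bar from its wooden stand and use it, set upright in the holes of the blue ring nut and moved on to another hole when the guide posts stop you, to screw the ring clockwise (seen from above) in at least two strokes. Stop when it has run down onto the die and is hand-tight, that is when the steady sideways push at the bar has risen to about 12 N, without ever forcing it, and put the bar back upright in its stand. Turn the ring only with the bar, never with the gripper itself, and leave the other things on the table where they are.

Things in the scene. Friction and masses are not known exactly. Their poses are not given: they have to be found in the camera images.
- press: Biscuit extruder, fixed: white plate 160 x 215 x 12 mm, upright aluminium barrel 92 mm across, two steel guide posts 16 mm thick, 258 mm high, 86 mm either side of the barrel along the plate's y. Origin: barrel axis at table top, z up. Its -x side faces the robot and is where to work: a gripper on the bar has room for about 50 degrees of ring angle each side of -x.
- ring: Blue eight-sided ring nut on the barrel, 116 mm across flats, bore 60 mm, 22 mm high. Origin: on its axis at its underside, z up. Eight square holes 15 x 15 mm open at the top face, 18 mm deep (black floor at z = 4 mm), centres 45 mm from the axis, every 45 degrees, the first on its +x. Turns about z; clockwise from above (yaw falls) it sinks 1.2 mm per rad. Stays where left.
- hole0 (a point): Centre of the mouth of the ring's first hole, at its top face (z = 22 mm), on the ring's +x; white dot beside it. To push a bar in a hole sideways takes 1 to 4 N while the ring runs free; once it bears on the die the push grows steadily, to about 15 N within 0.15 to 0.3 rad more.
- die: Loose brass disc, 76 mm across, 8 mm thick, small dark holes, in the barrel's mouth under the ring, seen through its bore. Origin: centre of its underside. The ring starts about 2 to 3 mm above it, 1.7 to 2.6 rad from touching; this differs each time with the hidden ledge under the die, too finely to be read off the poses: feel for it.
- bar: Turning bar, 109 mm long, about 0.2 kg, upright in the stand at the start: steel pin 12 mm thick, 45 mm long, with a tapered foot (last 6 mm, to 6 mm wide); above it a round red handle 22 mm thick, 60 mm long (45 to 105 mm from the foot's end), steel cap on top. Origin: foot's end, on the axis; z runs to the handle.
- bar_tip (a point): The foot's end of the turning bar (same point as the bar's origin).
- stand: Light wooden block 100 x 70 x 40 mm, fixed to the table. Origin: centre of its underside, z up.
- stand_hole0 (a point): Centre of the mouth of the stand's only hole, 15 mm wide and 30 mm deep, in the middle of its top face.
- mug: White mug, 76 mm across, 85 mm high; origin under its centre. Leave alone.
- jar: Clear jar with a red lid, 110 mm across, 190 mm high; origin under its centre. Leave alone.
- bowl: Steel bowl, 170 mm across, 75 mm high; origin under its centre. Leave alone.
- spatula: Spatula lying flat; origin under its middle. Leave alone.
- brush: Pastry brush lying flat; origin under its middle. Leave alone.
- spare_die: Second brass disc, 76 mm across and 8 mm thick, plain, lying on the table; origin under its centre. Leave alone.
There are look-alikes about, which are no part of the job. What is shaped like the die but turquoise is not meant.

How it is judged:
By the outcome, as a careful person would: the job done as asked, in the order asked, and still so for the second after the job is handed in, with the robot touching nothing.
It also fails if it takes over 72 s, if anything falls off the work surface, if the arm or the gripper's body presses on something with over 40 N, if the wrist force passes 120 N, or if a joint passes its speed limit or range.

## Robot

A 7-joint arm with a two-finger parallel gripper is mounted at the origin on the work surface. World frame = base frame: x ahead of the robot, y to its left, z up, the work surface at z = 0. Lengths are in m, angles in rad, forces in N, time in s.
With the tool pointing down it reaches from about 0.35 to 0.9 m from the base axis. Payload 19.9 kg.
Tool frame: the origin (TCP) lies on the centre line of the jaws, within the pads' length; the fingertips stand 19 mm ahead of it and the grasp point (between the pads) is the TCP (r.tcp_to_tips is the distance from the TCP to the fingertips, in m); z points along the fingers, y is the line along which they close (so a half turn about z gives the same grasp; the last joint's range is limited). The gripper opens to 85 mm and grips with 20 to 120 N. Pads are 22 mm wide; open, the fingers measure 114 mm over their backs; the gripper's body (76 mm by 85 mm) begins 54 mm behind the grasp point. The pads swing forward as they close: fully open they stand 13 mm farther back than shut.
Start: joints at [-1.357, 0.417, -0.01, 1.614, 0.005, 1.111, -0.053], TCP at [0.158, 0.605, 0.222] pointing down, gripper open.
Joint ranges: [-2.81, 2.81], [-0.39, 2.02], [-1.27, 1.25], [0.06, 2.57], [-1.19, 4.33], [0.19, 2], [-2.82, 2.82]. Speed limits (rad/s): [1.89, 1.89, 2.39, 2.39, 3.01, 3.01, 3.01].

## Interface

Orientations are given as a unit quaternion [x, y, z, w].
In Python, from plant import r gives the robot as it stands. The module is installed in compiled form; this text tells all that it offers.
- The arm moves only by the tool jog_arm, never from a script. Its arguments are lists of equal length, an entry for each row: "jaw": the opening, from -1 (shut) to 1 (fully open); "translation": the shift along the tool's x, y, z in shares of 0.8 m (1.0 is 0.8 m), a list of three; "turn": the turn about the tool's z in a scale on which 1.0 is pi rad. In form: {"jaw": [jaw, ...], "translation": [[dx, dy, dz], ...], "turn": [turn, ...]}. A call has 1 to 20 rows; each row is the pose to reach, as a shift and turn from the pose commanded when the call began, along the tool's axes at that moment; what a row does not reach only later rows make up. A row lasts 1/12 s, in which the tool goes at most 41.7 mm and 7.16 degrees, less where a joint would pass 70% of its speed; a pose out of reach is approached as far as the arm can. No shift or turn number may pass 1 either way. A call with a gripper value outside its range is refused whole. The fingers move at their own pace and stop on an object; the grip force is fixed at half the most. Time passes only in rows, so rows that repeat a pose let the fingers close. It gives the time, the measured TCP pose, the force, the opening and the grip force at its end, in the units of the state.
- r.get_obs(): the state, without advancing time (a new reading comes with each control period).
- r.read_camera(name): name is "scene" or "top" or "wrist"; returns the picture (384x512x3 uint8, red, green, blue); there is no depth.
- r.camera_model(name): a dict with "fx", "fy", "cx", "cy" (pixels), "D" ([k1, k2, p1, p2, k3] as OpenCV has them; the pictures are not rectified), "rvec" (rotation vector, rad) and "tvec" (3), from world to camera coordinates, as OpenCV has them. Camera axes: x right, y down, z forward; pixel columns grow to the right and rows downward; lengths in m; the calibration is good to about 2 mm. A picture is of the moment at which its call begins: read the wrist's pose just before it. camera_model takes no time and is no camera call; for the wrist camera it gives the pose at the moment of the call.
- r.job_done(): hands the job in; it is judged then, once.
The state is a dict: "clock": time; "qpos": joint angles; "qvel": joint speeds; "joint_efforts": joint torques, N m; "tcp_pos": TCP position; "ee_rot": TCP orientation; "wrist_force": force on the tool from outside, world axes, zero at the start; "ft_torque": the same for the moment, N m; "gripper_width": finger opening in m; "gripper_force": force on a finger pad.
Only numpy, scipy, OpenCV 4.12 (cv2) and the standard library are available. Lean on these libraries where they do the work, as an engineer would, in place of code of your own. Each camera call takes 0.05 s, during which the arm holds its last target. There are 200 camera calls.

## Working session

There is one attempt and no reset: what is moved stays moved. The work goes in short steps, Python scripts to look and compute and a tool call to move; the robot and the scene stay as the last step left them, time stands still between calls to the robot, and variables do not carry over. Pictures are saved under pics/ and viewed, at most 10 in all, crops included, and the job is handed in when it is done.

Besides the shell and the picture viewer there is one more tool, called after "Request:" as a command line: name --pt "numbers of a row" for each row, then --argument value for the rest. jog_arm: Moves the arm, as the interface text tells. Its arguments: {"type":"object","properties":{"jaw":{"type":"array"},"translation":{"type":"array"},"turn":{"type":"array"}},"required":["jaw","translation","turn"]}

```bash
mkdir -p pics; cat > h.py <<'E'
import numpy as np, cv2
from plant import r
def cam(n):
    m=r.camera_model(n); K=np.array([[m['fx'],0,m['cx']],[0,m['fy'],m['cy']],[0,0,1]])
    return K,np.array(m['D'],float),np.array(m['rvec'],float),np.array(m['tvec'],float)
def ray(c,uv):
    K,D,rv,t=c; R=cv2.Rodrigues(rv)[0]
    p=cv2.undistortPoints(np.array([[uv]],float),K,D)[0,0]
    return -R.T@t, R.T@np.array([p[0],p[1],1])
def onz(c,uv,z):
    o,d=ray(c,uv); return o+d*(z-o[2])/d[2]
def proj(c,P):
    K,D,rv,t=c; return cv2.projectPoints(np.array(P,float).reshape(-1,3),rv,t,K,D)[0][:,0]
def snap(n,f=None):
    c=cam(n); im=r.read_camera(n)
    if f: cv2.imwrite('pics/'+f,im[:,:,::-1])
    return c,im
E
python3 - <<'E'
from h import *
a=snap('scene')[1];b=snap('top')[1];
cv2.imwrite('pics/top.png',cv2.resize(b,(800,600))[:,:,::-1]);cv2.imwrite('pics/scene.png',cv2.resize(a,(800,600))[:,:,::-1])
np.save('top.npy',b);np.save('scene.npy',a)
o=r.get_obs();print(o['clock'],o['tcp_pos'],o['ee_rot'],o['wrist_force'],r.tcp_to_tips)
for n in('scene','top','wrist'):
  c=cam(n);print(n,ray(c,(256,192)),c[0][0,0])
E
```

```text
0.1 [0.15745288 0.60450049 0.22162199] [ 1.27068361e-01  9.91893807e-01 -5.53105668e-04 -3.86890250e-05] [-0.51135581  0.33051542 -0.35985696] 0.019
scene (array([ 1.54841265, -0.5800474 ,  0.84392255]), array([-0.69525129,  0.42393576, -0.58090068])) 482.26489391094856
top (array([ 0.40841911, -0.03142581,  1.22899457]), array([ 0.16336601,  0.04397639, -0.98574845])) 419.9816967267234
wrist (array([0.0936085 , 0.62279518, 0.3736804 ]), array([ 0.23210164, -0.07108956, -0.97033679])) 296.8702586769699
```

View pics/top.png

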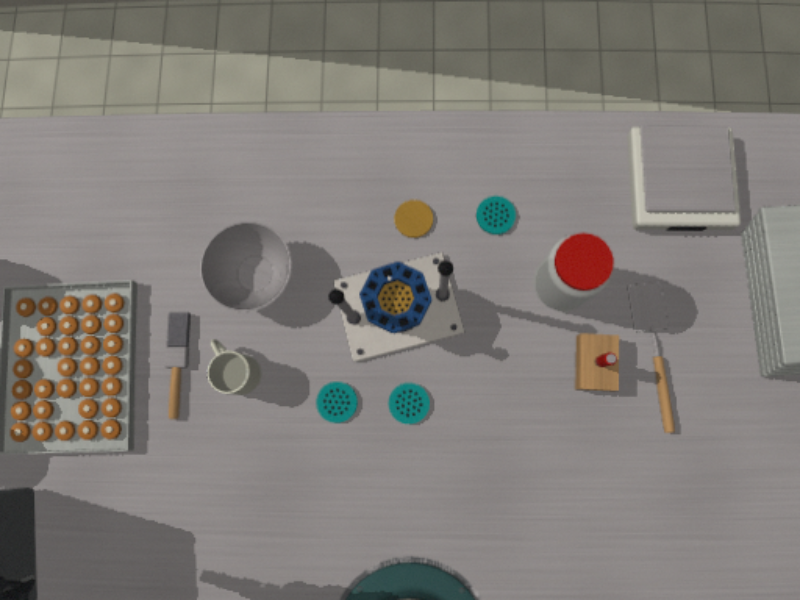

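View pics/scene.png

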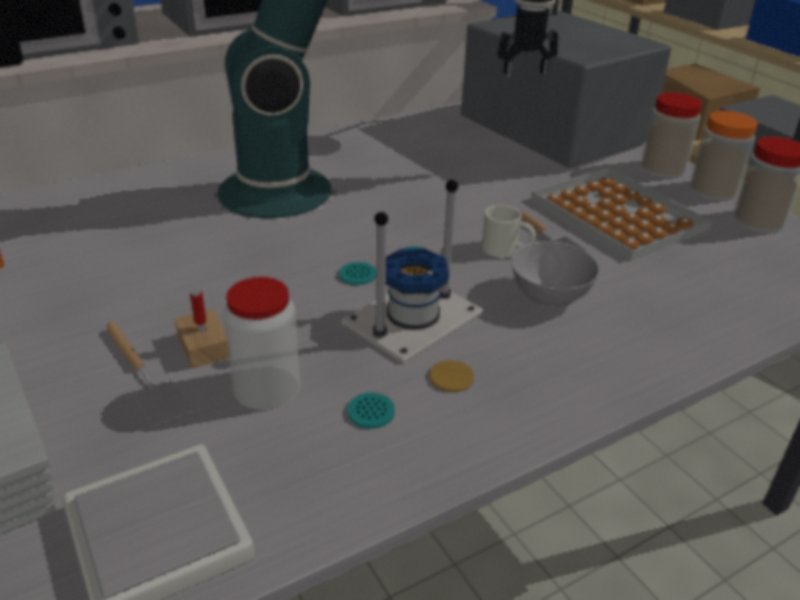

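The top view (800x600) shows the red handle in its stand at (605,360), the blue ring at (397,297) and posts with black knobs at (336,296) and (446,268). Things it could be confused with: the red jar lid (584,262) for the bar, and the teal discs (337,402), (409,403) and (496,215) plus the spare brass disc (414,218) for the die. I choose the small red handle in the wooden block, and the blue ring on the white plate.

```bash
cat > m.py <<'E'
from h import *
def mask(im,lo,hi,box=None):
    h=cv2.cvtColor(im,cv2.COLOR_RGB2HSV); m=cv2.inRange(h,np.array(lo),np.array(hi))
    if box:
        k=np.zeros_like(m);x0,y0,x1,y1=box;k[y0:y1,x0:x1]=1;m=m*k
    return m
def tri(c1,p1,c2,p2):
    o,d=ray(c1,p1);q,e=ray(c2,p2)
    A=np.stack([d,-e],1);s=np.linalg.lstsq(A,q-o,rcond=None)[0]
    a=o+d*s[0];b=q+e*s[1];return (a+b)/2,np.linalg.norm(a-b)
E
python3 - <<'E'
from m import *
t=np.load('top.npy');s=np.load('scene.npy');ct=cam('top');cs=cam('scene')
f=.64
mt=mask(t,(105,110,40),(125,255,255),(210,150,300,230));ms=mask(s,(105,110,40),(125,255,255),(235,145,300,195))
def ctr(m):
    c=max(cv2.findContours(m,cv2.RETR_EXTERNAL,cv2.CHAIN_APPROX_NONE)[0],key=cv2.contourArea);return c[:,0]
a=ctr(mt);b=ctr(ms);print('ring',cv2.minEnclosingCircle(a),cv2.fitEllipse(a),cv2.boundingRect(a),cv2.fitEllipse(b),cv2.boundingRect(b))
print(tri(ct,cv2.fitEllipse(a)[0],cs,cv2.fitEllipse(b)[0]))
for n,im,box in(('top',t,(370,215,400,245)),('scene',s,(115,180,140,215))):
    m=mask(im,(0,150,60),(8,255,255),box);c=ctr(m);print(n,'red',cv2.boundingRect(c),cv2.minAreaRect(c))
# stand top in top view
m=mask(t,(8,60,100),(22,255,255),(362,205,402,258));c=ctr(m);q=cv2.minAreaRect(c);print('stand',q);
for p in cv2.boxPoints(q):print(onz(ct,p,.04))
# knobs
print('posts',tri(ct,(336*f,296*f),cs,(452*f,186*f)),tri(ct,(446*f,268*f),cs,(381*f,218*f)))
A=cv2.resize(t[150:240,205:305],None,fx=4,fy=4,interpolation=cv2.INTER_CUBIC);B=cv2.resize(t[200:260,355:425],None,fx=5,fy=5,interpolation=cv2.INTER_CUBIC)
C=cv2.resize(s[180:240,105:165],None,fx=5,fy=5,interpolation=cv2.INTER_CUBIC)
W=np.zeros((600,800,3),np.uint8)
W[:360,:400]=A;W[:300,400:750]=B;W[300:600,400:700]=C
cv2.imwrite('pics/crop.png',W[:,:,::-1])
E
```

```text
ring ((252.5139923095703, 190.37413024902344), 22.6389102935791) ((252.86219787597656, 190.0854034423828), (42.36613845825195, 43.03053283691406), 95.48514556884766) (230, 168, 46, 45) ((265.8775634765625, 173.0681915283203), (27.049434661865234, 40.636566162109375), 92.52970123291016) (247, 160, 40, 27)
(array([0.60005235, 0.02784617, 0.10629974]), np.float64(0.0013710711755373101))
top red (382, 225, 12, 10) ((386.9500427246094, 230.35000610351562), (8.221921920776367, 10.435516357421875), 71.56504821777344)
scene red (123, 189, 9, 19) ((127.04508972167969, 197.99591064453125), (17.926074981689453, 7.333394527435303), 84.80557250976562)
stand ((381.7151184082031, 231.11611938476562), (27.67399024963379, 36.04490280151367), 1.7899105548858643)
[ 0.44540715 -0.29241705  0.04      ]
[ 0.54707194 -0.29865364  0.04      ]
[ 0.54483589 -0.37743503  0.04      ]
[ 0.44315856 -0.3701785   0.04      ]
posts (array([0.57769518, 0.11093989, 0.24451356]), np.float64(0.0010456696085723988)) (array([ 0.62160286, -0.05659634,  0.24624315]), np.float64(0.0019420514787910571))
```

View pics/crop.png

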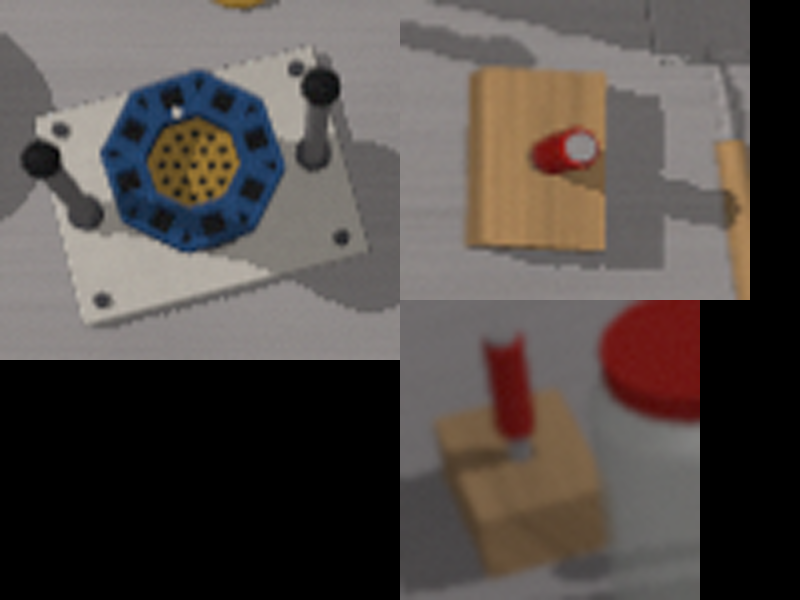

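The close crop confirms the choice: red handle with steel cap in the wooden block (cap at top px (391,230)), and the ring with its white dot at crop (177,112), so at full-picture (249,178). Next I refine the bar, the jar clearance and the ring yaw, and convert the first move.

```bash
python3 - <<'E'
from m import *
ct=cam('top');cs=cam('scene')
print('cap',onz(ct,(391,229.6),.119),onz(cs,(125.6,187.5),.119),tri(ct,(391,229.6),cs,(125.6,187.5)))
print('jar',onz(ct,(584*.64,262*.64),.19))
# red bottom of handle in scene, foot of handle z=.055
print('handle low',onz(cs,(105+118/5,180+137/5),.05))
for z in(.10,.115,.125):
  c=onz(ct,(252.9,190.1),z)
  P=[onz(ct,(205+u/4,150+v/4),z)-c for u,v in((178,98),(222,100),(256,138),(250,188),(211,219),(162,219),(128,180),(133,130))]
  print(z,c,[round(float(np.hypot(p[0],p[1])),4) for p in P],np.round([np.arctan2(p[1],p[0])%(np.pi/4) for p in P],2))
E
```

```text
cap [ 0.4931231  -0.33915459  0.119     ] [ 0.50183918 -0.3398383   0.119     ] (array([ 0.49393343, -0.3392783 ,  0.11412604]), np.float64(0.0025392981459870846))
jar [ 0.64397285 -0.28220699  0.19      ]
handle low [ 0.4965535  -0.33891489  0.05      ]
0.1 [0.60075221 0.02746635 0.1       ] [0.0446, 0.0468, 0.0466, 0.0442, 0.0425, 0.0449, 0.0454, 0.0456] [0.22 0.33 0.34 0.34 0.33 0.33 0.31 0.31]
0.115 [0.59819684 0.0266839  0.115     ] [0.044, 0.0462, 0.046, 0.0436, 0.042, 0.0443, 0.0448, 0.045] [0.22 0.33 0.34 0.34 0.33 0.33 0.31 0.31]
0.125 [0.59649326 0.02616226 0.125     ] [0.0436, 0.0458, 0.0455, 0.0432, 0.0416, 0.0439, 0.0444, 0.0446] [0.22 0.33 0.34 0.34 0.33 0.33 0.31 0.31]
```

The manual's scale: shifts go in shares of 0.8 m and turns go in shares of pi rad. Converting my numbers, -0.427 m / 0.8 = -0.5338, -0.4 m / 0.8 = -0.5.

Request:
jog_arm --jaw '[1, 1, 1, 1, 1, 1, 1, 1, 1, 1, 1, 1, 1, 1]' --pt "-0.0325 -0.0375 0" --pt "-0.065 -0.0763 0" --pt "-0.0975 -0.115 0" --pt "-0.13 -0.1525 0" --pt "-0.1625 -0.1913 0" --pt "-0.195 -0.23 0" --pt "-0.2275 -0.2675 0" --pt "-0.26 -0.3063 0" --pt "-0.2925 -0.345 0" --pt "-0.325 -0.3838 0" --pt "-0.3575 -0.4225 0" --pt "-0.39 -0.46 0" --pt "-0.4225 -0.5 0" --pt "-0.4525 -0.5338 0" --turn '[0, 0, 0, 0, 0, 0, 0, 0, 0, 0, 0, 0, 0, 0]'

```text
clock: 1.27
tcp_pos: [0.4005, 0.0978, 0.2223]
ee_rot: [0.127, 0.992, 0.0, 0.0]
wrist_force: [1.0, 0.9, 0.4]
gripper_width: 0.0855
gripper_force: 0.0
```

Converted, -0.4012 m / 0.8 = -0.5015, -0.382 m / 0.8 = -0.4775, 1.787 rad / 3.1416 = 0.5688.

Request:
jog_arm --jaw '[1, 1, 1, 1, 1, 1, 1, 1, 1, 1, 1, 1, 1, 1, 1, 1, 1, 1]' --pt "-0.0188 -0.0375 0" --pt "-0.0375 -0.075 0" --pt "-0.0563 -0.1125 0" --pt "-0.075 -0.15 0" --pt "-0.0938 -0.1875 0" --pt "-0.1125 -0.225 0" --pt "-0.1313 -0.2625 0" --pt "-0.15 -0.3 0" --pt "-0.1688 -0.3375 0" --pt "-0.1875 -0.375 0" --pt "-0.2063 -0.4125 0" --pt "-0.225 -0.45 0" --pt "-0.24 -0.4775 0" --pt "-0.252 -0.5015 0" --pt "-0.252 -0.5015 0" --pt "-0.252 -0.5015 0" --pt "-0.252 -0.5015 0" --pt "-0.252 -0.5015 0" --turn '[0.0382, 0.0764, 0.1146, 0.1528, 0.191, 0.2292, 0.2674, 0.3056, 0.3438, 0.382, 0.4202, 0.4584, 0.4966, 0.5348, 0.5688, 0.5688, 0.5688, 0.5688]'

```text
clock: 2.77
tcp_pos: [0.4943, -0.3379, 0.2221]
ee_rot: [0.851, 0.525, 0.0, -0.0]
wrist_force: [1.0, 0.1, 0.7]
gripper_width: 0.0854
gripper_force: 0.0
```

```bash
python3 - <<'E'
from m import *
o=r.get_obs();print(o['clock'],o['tcp_pos'],o['ee_rot'],o['wrist_force'],o['qpos'])
c,im=snap('wrist');np.save('w1.npy',im)
cv2.imwrite('pics/w1.png',im[:,:,::-1])
print(proj(c,[[.494,-.339,.119],[.494,-.339,.04],[.494,-.339,.055]]))
m=mask(im,(0,150,50),(8,255,255))
for k in cv2.findContours(m,cv2.RETR_EXTERNAL,cv2.CHAIN_APPROX_NONE)[0]:
  if cv2.contourArea(k)>200:print(cv2.boundingRect(k),cv2.minAreaRect(k))
E
```

```text
2.7667 [ 0.49428759 -0.33788646  0.22209821] [ 8.51335568e-01  5.24621479e-01  5.04273023e-05 -2.28485190e-04] [1.01903218 0.05974063 0.74817468] [-0.10624332  0.50530091  0.89726668  1.7039095  -0.42914773  1.14285585
  0.44673013]
[[259.56595302 197.24664438]
 [259.37703242 179.39102681]
 [259.40612366 182.1377286 ]]
(252, 173, 24, 35) ((262.058837890625, 189.23532104492188), (32.49977111816406, 22.79834747314453), 75.96376037597656)
(365, 0, 147, 112) ((438.0, 55.5), (111.0, 146.0), 90.0)
```

View pics/w1.png

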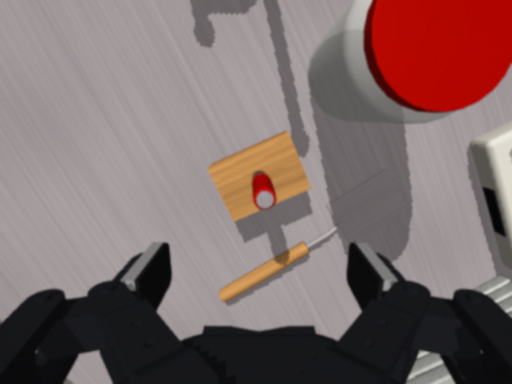

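The wrist view shows the bar's cap at (264,199), the handle's lower end near (261,175), the stand corners at (209,167), (289,131), (310,187) and (234,220), and the jar's lid far enough off at (440,50).

```bash
python3 - <<'E'
from m import *
c=cam('wrist');im=np.load('w1.npy')
R=cv2.Rodrigues
o=r.get_obs();
from scipy.spatial.transform import Rotation as Ro
T=Ro.from_quat(o['ee_rot']).as_matrix();print(T)
m=mask(im,(0,0,120),(180,60,255),(254,188,276,212));k=max(cv2.findContours(m,cv2.RETR_EXTERNAL,cv2.CHAIN_APPROX_NONE)[0],key=cv2.contourArea);(u,v),w=cv2.minEnclosingCircle(k)
print(u,v,w)
cap=onz(c,(u,v),.119);print('cap',cap,'tool',T.T@(cap-o['tcp_pos']))
P=[onz(c,p,.04) for p in((209,167),(289,131),(310,187),(234,220))]
print(np.round(P,4),'stand',np.mean(P,0),[np.linalg.norm(P[i]-P[i-1]) for i in range(4)])
E
```

```text
[[ 4.50020915e-01  8.93017983e-01  2.40191318e-04]
 [ 8.93017831e-01 -4.50020978e-01  5.21966324e-04]
 [ 5.74216446e-04 -2.04006323e-05 -9.99999835e-01]]
264.4166564941406 199.3333282470703 8.090313911437988
cap [ 0.49708662 -0.34268817  0.119     ] tool [-0.00314757  0.00461069  0.10325887]
[[ 0.4494 -0.3003  0.04  ]
 [ 0.5478 -0.305   0.04  ]
 [ 0.5425 -0.3733  0.04  ]
 [ 0.445  -0.3694  0.04  ]] stand [ 0.49616547 -0.33703656  0.04      ] [np.float64(0.06924178128745131), np.float64(0.0985406251701252), np.float64(0.06855736294330082), np.float64(0.09757489196972222)]
```

Converted, 0.146 m / 0.8 = 0.1825, 0.0025 m / 0.8 = 0.0031.

Request:
jog_arm --jaw '[1, 1, 1, 1, 1, 1, 1, 1, -1, -1, -1, -1, -1, -1, -1, -1, -1, -1]' --pt "-0.0013 0.0013 0.0375" --pt "-0.0025 0.0025 0.075" --pt "-0.0025 0.0031 0.1063" --pt "-0.0025 0.0031 0.1375" --pt "-0.0025 0.0031 0.1625" --pt "-0.0025 0.0031 0.1825" --pt "-0.0025 0.0031 0.1825" --pt "-0.0025 0.0031 0.1825" --pt "-0.0025 0.0031 0.1825" --pt "-0.0025 0.0031 0.1825" --pt "-0.0025 0.0031 0.1825" --pt "-0.0025 0.0031 0.1825" --pt "-0.0025 0.0031 0.1825" --pt "-0.0025 0.0031 0.1825" --pt "-0.0025 0.0031 0.1825" --pt "-0.0025 0.0031 0.1825" --pt "-0.0025 0.0031 0.1825" --pt "-0.0025 0.0031 0.1825" --turn '[0, 0, 0, 0, 0, 0, 0, 0, 0, 0, 0, 0, 0, 0, 0, 0, 0, 0]'

```text
clock: 4.32
tcp_pos: [0.4954, -0.3418, 0.0767]
ee_rot: [0.853, 0.523, 0.0, 0.0]
wrist_force: [-2.4, 1.8, 7.3]
gripper_width: 0.0205
gripper_force: 58.3
```

Converted, 0.331 m / 0.8 = 0.4138, -0.195 m / 0.8 = -0.2438.

Request:
jog_arm --jaw '[-1, -1, -1, -1, -1, -1, -1, -1, -1, -1, -1, -1, -1, -1, -1, -1, -1, -1, -1, -1]' --pt "0 0 -0.0188" --pt "0 0 -0.0438" --pt "0 0 -0.0813" --pt "0 0 -0.125" --pt "0 0 -0.1688" --pt "0 0 -0.2063" --pt "0 0 -0.2313" --pt "0.0188 -0.0038 -0.2438" --pt "0.0625 -0.0125 -0.2438" --pt "0.1063 -0.0225 -0.2438" --pt "0.15 -0.0338 -0.2438" --pt "0.1938 -0.0438 -0.2438" --pt "0.2375 -0.0538 -0.2438" --pt "0.2813 -0.0638 -0.2438" --pt "0.325 -0.0738 -0.2438" --pt "0.3625 -0.0825 -0.2438" --pt "0.3938 -0.0888 -0.2438" --pt "0.4138 -0.0925 -0.2438" --pt "0.4138 -0.0925 -0.2438" --pt "0.4138 -0.0925 -0.2438" --turn '[0, 0, 0, 0, 0, 0, 0, 0, 0, 0, 0, 0, 0, 0, 0, 0, 0, 0, 0, 0]'

```text
clock: 5.98
tcp_pos: [0.5797, -0.0132, 0.2716]
ee_rot: [0.852, 0.523, -0.0, 0.0]
wrist_force: [-0.4, -0.4, -2.4]
gripper_width: 0.0199
gripper_force: 59.2
```

```bash
python3 - <<'E'
from m import *
o=r.get_obs();print(o['clock'],o['tcp_pos'],o['ee_rot'],o['wrist_force'],o['qpos'],o['gripper_width'])
c,im=snap('wrist');np.save('w2.npy',im);np.save('w2c.npy',np.array([*c],dtype=object),allow_pickle=True)
c2,s=snap('scene');np.save('s2.npy',s)
W=np.zeros((600,800,3),np.uint8)
W[:384,:512]=im
W[384:600,:360]=cv2.resize(s[120:192,220:340],None,fx=3,fy=3,interpolation=cv2.INTER_CUBIC)
cv2.imwrite('pics/w2.png',W[:,:,::-1])
p=o['tcp_pos'];print(proj(c,[p,[*p[:2],p[2]-.0667],[.599,.027,.12]]),proj(c2,[p,[*p[:2],p[2]-.0667]]))
E
```

```text
5.9833 [ 0.57968055 -0.01320367  0.27159924] [ 8.52444849e-01  5.22817078e-01 -1.51934728e-04  2.41191651e-04] [-0.43231701 -0.37869444 -2.44824204] [-0.72000142  0.40644994  0.90815732  1.69398563 -0.33920871  1.20854512
 -0.19956137] 0.01992776100914502
[[259.66489588 243.5339354 ]
 [259.35156482 208.05410953]
 [258.18106137 140.99183851]] [[250.29733752 120.13483391]
 [249.85276588 142.53433546]]
```

View pics/w2.png

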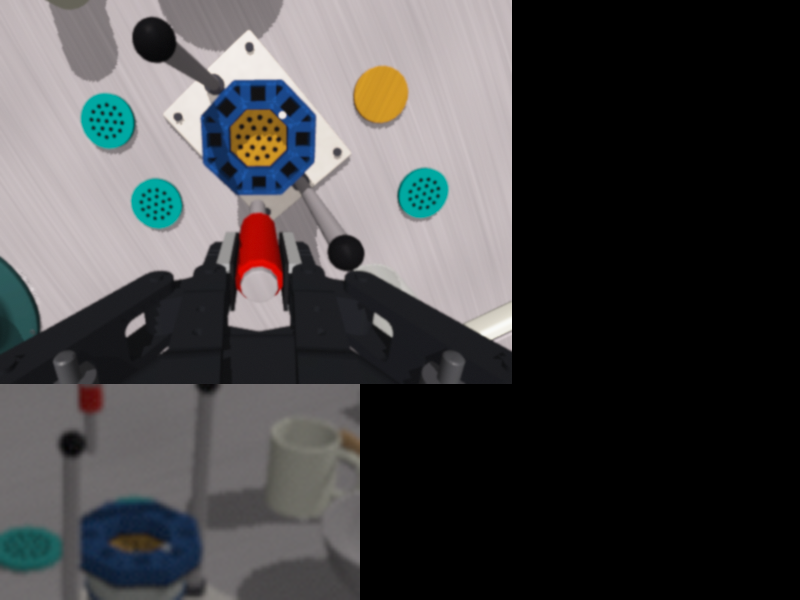

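The wrist view shows the ring at (258,138) with all eight dark holes clear. The near hole is at (259,182), the white dot at (282,115), and the bar hangs upright with its foot at about (259,205).

```bash
python3 - <<'E'
from m import *
c=cam('wrist');im=np.load('w2.npy')
g=im.max(2);blue=mask(im,(105,110,40),(125,255,255),(195,70,325,200))
k=max(cv2.findContours(blue,cv2.RETR_EXTERNAL,cv2.CHAIN_APPROX_NONE)[0],key=cv2.contourArea)
R=np.zeros_like(g);cv2.drawContours(R,[cv2.convexHull(k)],-1,255,-1)
d=((g<45)&(R>0)).astype(np.uint8)*255
H=[]
for q in cv2.findContours(d,cv2.RETR_EXTERNAL,cv2.CHAIN_APPROX_NONE)[0]:
    a=cv2.contourArea(q)
    if a>60:
        (u,v),(w,h),t=cv2.minAreaRect(q);H.append((u,v));print(round(a),round(u,1),round(v,1),round(w,1),round(h,1))
H=[h for h in H if 36<np.hypot(h[0]-258,h[1]-138)<60];print(len(H))
for z in(.10,.11,.12,.13):
    P=np.array([onz(c,h,z)[:2] for h in H]);C=np.linalg.lstsq(np.c_[2*P,np.ones(len(P))],(P**2).sum(1),rcond=None)[0]
    C=C[:2];D=P-C;rad=np.hypot(*D.T);A=np.arctan2(D[:,1],D[:,0])%(np.pi/4)
    print(z,C.round(4),rad.round(4),rad.mean().round(4),A.round(3),np.median(A).round(3))
    w=onz(c,(282.5,114.5),z)[:2]-C;print(' dot',np.arctan2(w[1],w[0]),np.hypot(*w))
E
```

```text
87 258.5 181.0 8.0 11.0
92 288.5 169.0 9.2 10.6
108 228.0 169.5 12.0 9.2
108 302.0 138.5 11.0 10.0
130 214.5 139.0 12.0 11.0
136 226.0 107.5 12.0 12.0
135 289.3 106.3 12.0 12.7
132 257.5 93.0 12.0 11.0
8
0.1 [0.5993 0.0264] [0.0465 0.047  0.0473 0.0472 0.047  0.0468 0.0469 0.047 ] 0.047 [0.32  0.319 0.317 0.317 0.32  0.334 0.328 0.327] 0.32
 dot 0.3031711032678604 0.03598905693930476
0.11 [0.5997 0.027 ] [0.0451 0.0455 0.0458 0.0457 0.0456 0.0454 0.0454 0.0455] 0.0455 [0.32  0.319 0.317 0.317 0.32  0.334 0.328 0.327] 0.32
 dot 0.3031711032678913 0.03487716330943496
0.12 [0.6    0.0276] [0.0437 0.0441 0.0444 0.0442 0.0441 0.0439 0.044  0.044 ] 0.0441 [0.32  0.319 0.317 0.317 0.32  0.334 0.328 0.327] 0.32
 dot 0.3031711032679188 0.03376526967956371
0.13 [0.6003 0.0282] [0.0422 0.0426 0.0429 0.0428 0.0427 0.0425 0.0425 0.0426] 0.0426 [0.32  0.319 0.317 0.317 0.32  0.334 0.328 0.327] 0.32
 dot 0.3031711032678903 0.032653376049690125
```

Ring top sits at z ≈ 0.1135 (hole radius comes out at 45 mm), with its axis at (0.5998, 0.0272) and yaw 0.32. The bar is already over the near hole, so I lower it.

Converted, 0.095 m / 0.8 = 0.1188, 0.092 m / 0.8 = 0.115.

Request:
jog_arm --jaw '[-1, -1, -1, -1, -1, -1, -1, -1, -1, -1]' --pt "0 0 0.025" --pt "0 0 0.0563" --pt "0 0 0.0813" --pt "0 0 0.1" --pt "0 0 0.1063" --pt "0 0 0.1113" --pt "0 0 0.115" --pt "0 0 0.1188" --pt "0 0 0.1188" --pt "0 0 0.1188" --turn '[0, 0, 0, 0, 0, 0, 0, 0, 0, 0]'

```text
clock: 6.92
tcp_pos: [0.58, -0.0124, 0.1771]
ee_rot: [0.852, 0.523, 0.001, -0.0]
wrist_force: [-2.5, 6.5, -2.7]
gripper_width: 0.0201
gripper_force: 61.4
```

Request:
jog_arm --jaw '[-1, -1, -1, -1, -1, -1]' --pt "0 0 0.0038" --pt "0 0 0.0075" --pt "0 0 0.0113" --pt "0 0 0.0138" --pt "0 0 0.0138" --pt "0 0 0.0138" --turn '[0, 0, 0, 0, 0, 0]'

```text
clock: 7.42
tcp_pos: [0.5817, -0.01, 0.1671]
ee_rot: [0.851, 0.525, 0.002, -0.0]
wrist_force: [3.6, 20.0, 7.9]
gripper_width: 0.0205
gripper_force: 63.9
```

The bar went in, but the hole's wall is pushing it inward with about 20 N, so I ease the command that way.

Converted, 0.0036 m / 0.8 = 0.0045, 0.002 m / 0.8 = 0.0025.

Request:
jog_arm --jaw '[-1, -1, -1, -1, -1]' --pt "0.0025 -0.0006 0" --pt "0.0045 -0.0013 0" --pt "0.0045 -0.0013 0" --pt "0.0045 -0.0013 0" --pt "0.0045 -0.0013 0" --turn '[0, 0, 0, 0, 0]'

```text
clock: 7.83
tcp_pos: [0.5818, -0.0097, 0.1672]
ee_rot: [0.852, 0.523, 0.001, 0.001]
wrist_force: [-0.6, 3.2, 9.9]
gripper_width: 0.0201
gripper_force: 63.0
```

```bash
python3 - <<'E'
from m import *
o=r.get_obs();print(o['clock'],o['tcp_pos'],o['ee_rot'],o['wrist_force'],o['ft_torque'])
c,im=snap('wrist');s=snap('scene')[1]
W=np.zeros((600,800,3),np.uint8)
W[:384,:512]=im
W[384:600,:360]=cv2.resize(s[120:192,220:340],None,fx=3,fy=3,interpolation=cv2.INTER_CUBIC)
cv2.imwrite('pics/w3.png',W[:,:,::-1])
E
```

```text
7.8333 [ 0.58182365 -0.00969466  0.16724205] [8.52414368e-01 5.22864354e-01 1.42721577e-03 7.59184095e-04] [-0.5540607   3.19726136  9.94093917] [-0.32151987  0.35352918  0.46544296]
```

View pics/w3.png

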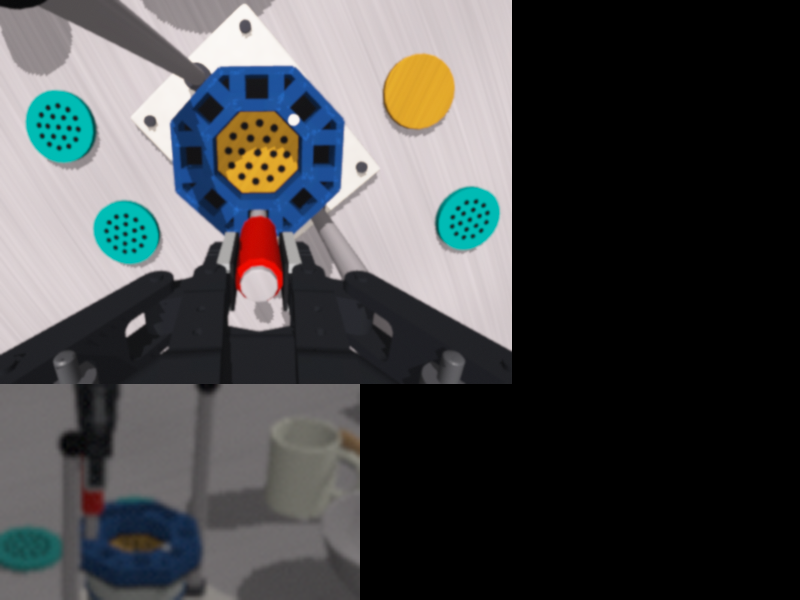

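The bar stands in the near hole: the pin covers it at (259,215), and the post at (330,240) is clear of the fingers. I start the first stroke with a short feeling step.

Converted, -0.0127 m / 0.8 = -0.0159, -0.0085 m / 0.8 = -0.0106, 0.3 rad / 3.1416 = 0.0955.

Request:
jog_arm --jaw '[-1, -1, -1, -1, -1, -1, -1]' --pt "0 -0.0026 -0.0013" --pt "0.0003 -0.0054 -0.0013" --pt "0.0006 -0.0081 -0.0013" --pt "0.0011 -0.0106 -0.001" --pt "0.0016 -0.0134 -0.0009" --pt "0.0024 -0.0159 -0.0008" --pt "0.0024 -0.0159 -0.0008" --turn '[0.0159, 0.0318, 0.0477, 0.0637, 0.0796, 0.0955, 0.0955]'

```text
clock: 8.52
tcp_pos: [0.571, -0.0025, 0.1672]
ee_rot: [0.922, 0.388, 0.001, 0.001]
wrist_force: [1.2, -1.3, 2.7]
gripper_width: 0.0203
gripper_force: 62.2
```

```bash
cat > st.py <<'E'
from m import *
from scipy.spatial.transform import Rotation as Ro
o=r.get_obs();T=Ro.from_quat(o['ee_rot']).as_matrix();p=o['tcp_pos']
f=T.T@o['wrist_force'];d=p[:2]-np.array([.5998,.0272])
print('t',o['clock'],'F tool',f.round(2),'torque tool',(T.T@o['ft_torque']).round(2),'tcp',p.round(4),'r',np.hypot(*d).round(4),'ang',(np.arctan2(d[1],d[0])%6.2832).round(3),'toolx',np.arctan2(T[1,0],T[0,0]).round(3),'tilt',T[2,:2].round(4),'w',o['gripper_width'].round(4),'q7',o['qpos'][6].round(2))
E
python3 st.py
```

```text
Traceback (most recent call last):
  File "st.py", line 5, in <module>
    print('t',o['clock'],'F tool',f.round(2),'torque tool',(T.T@o['ft_torque']).round(2),'tcp',p.round(4),'r',np.hypot(*d).round(4),'ang',(np.arctan2(d[1],d[0])%6.2832).round(3),'toolx',np.arctan2(T[1,0],T[0,0]).round(3),'tilt',T[2,:2].round(4),'w',o['gripper_width'].round(4),'q7',o['qpos'][6].round(2))
                                                                                                                                                                                                                                                         ^^^^^^^^^^^^^^^^^^^^^^^^
AttributeError: 'float' object has no attribute 'round'
```

Converted, -0.024 m / 0.8 = -0.03, -0.0204 m / 0.8 = -0.0255, 0.6 rad / 3.1416 = 0.191.

Request:
jog_arm --jaw '[-1, -1, -1, -1, -1, -1, -1, -1]' --pt "0.0003 -0.0053 0.0001" --pt "0.001 -0.0105 0.0003" --pt "0.0024 -0.0158 0.0004" --pt "0.0043 -0.0206 0.0006" --pt "0.0065 -0.0255 0.0008" --pt "0.0093 -0.03 0.0009" --pt "0.0093 -0.03 0.0009" --pt "0.0093 -0.03 0.0009" --turn '[0.0318, 0.0637, 0.0955, 0.1273, 0.1592, 0.191, 0.191, 0.191]'

```text
clock: 9.18
tcp_pos: [0.5589, 0.0197, 0.1663]
ee_rot: [0.995, 0.101, 0.001, 0.0]
wrist_force: [1.5, 0.0, 6.2]
gripper_width: 0.0201
gripper_force: 62.7
```

```bash
sed -i "s/o\['gripper_width'\].round(4)/round(float(o['gripper_width']),4)/" st.py; python3 st.py
```

```text
t 9.1833 F tool [ 1.45  0.26 -6.18] torque tool [-0.17  0.31 -0.07] tcp [0.5589 0.0197 0.1663] r 0.0416 ang 3.322 toolx 0.202 tilt [0.0019 0.0007] w 0.0201 q7 -0.94
```

Converted, -0.024 m / 0.8 = -0.03, 0.0019 m / 0.8 = 0.0024, 0.6 rad / 3.1416 = 0.191.

Request:
jog_arm --jaw '[-1, -1, -1, -1, -1, -1, -1, -1]' --pt "0.0003 -0.0053 -0.0004" --pt "0.001 -0.0105 -0.0003" --pt "0.0024 -0.0158 -0.0001" --pt "0.0043 -0.0206 0" --pt "0.0065 -0.0255 0.0003" --pt "0.0093 -0.03 0.0004" --pt "0.0093 -0.03 0.0004" --pt "0.0093 -0.03 0.0004" --turn '[0.0318, 0.0637, 0.0955, 0.1273, 0.1592, 0.191, 0.191, 0.191]'

```text
clock: 9.85
tcp_pos: [0.561, 0.044, 0.1657]
ee_rot: [0.98, -0.198, 0.001, 0.0]
wrist_force: [-0.9, -5.3, 3.9]
gripper_width: 0.0202
gripper_force: 62.6
```

```bash
python3 st.py
```

```text
t 9.85 F tool [ 1.22  5.26 -3.9 ] torque tool [-0.67  0.5  -0.17] tcp [0.561  0.044  0.1657] r 0.0423 ang 2.734 toolx -0.399 tilt [0.0014 0.0006] w 0.0202 q7 -1.49
```

Request:
jog_arm --jaw '[-1, -1, -1]' --pt "0 0 0" --pt "0 0 0" --pt "0 0 0" --turn '[0, 0, 0]'

```text
clock: 10.1
tcp_pos: [0.5609, 0.044, 0.1656]
ee_rot: [0.98, -0.198, 0.001, 0.0]
wrist_force: [-0.4, -5.9, 5.1]
gripper_width: 0.0201
gripper_force: 62.6
```

Converted, -0.0042 m / 0.8 = -0.0053, -0.0021 m / 0.8 = -0.0026, 0.1 rad / 3.1416 = 0.0318.

Request:
jog_arm --jaw '[-1, -1, -1, -1]' --pt "0 -0.0026 0" --pt "0.0003 -0.0053 0.0001" --pt "0.0003 -0.0053 0.0001" --pt "0.0003 -0.0053 0.0001" --turn '[0.0159, 0.0318, 0.0318, 0.0318]'

```text
clock: 10.43
tcp_pos: [0.563, 0.0454, 0.166]
ee_rot: [0.969, -0.249, 0.002, 0.001]
wrist_force: [3.4, -19.5, 5.2]
gripper_width: 0.0203
gripper_force: 63.4
```

```bash
python3 st.py
```

```text
t 10.4333 F tool [12.36 15.46 -5.1 ] torque tool [-2.18  1.59  0.63] tcp [0.563  0.0454 0.166 ] r 0.0411 ang 2.681 toolx -0.502 tilt [0.0035 0.0013] w 0.0203 q7 -1.59
```

The sudden rise, with a radial part pointing away from the left post, looks like the gripper touching that post rather than the die. I back off and lift out. From here I'll hold the tool square to the press, which leaves more room.

Converted, 0.0065 m / 0.8 = 0.0081, 0.006 m / 0.8 = 0.0075, -0.2 rad / 3.1416 = -0.0637.

Request:
jog_arm --jaw '[-1, -1, -1, -1]' --pt "0 0.0038 0" --pt "0 0.0075 -0.0013" --pt "0 0.0081 -0.0013" --pt "0 0.0081 -0.0013" --turn '[-0.0318, -0.0637, -0.0637, -0.0637]'

```text
clock: 10.77
tcp_pos: [0.5592, 0.0432, 0.1661]
ee_rot: [0.989, -0.15, -0.0, -0.001]
wrist_force: [0.1, 0.1, -1.6]
gripper_width: 0.0203
gripper_force: 63.6
```

```bash
python3 st.py
```

```text
t 10.7667 F tool [ 0.03 -0.11  1.56] torque tool [-0.04  0.02 -0.02] tcp [0.5592 0.0432 0.1661] r 0.0436 ang 2.766 toolx -0.302 tilt [-0.0003 -0.0013] w 0.0203 q7 -1.42
```

Converted, -0.105 m / 0.8 = -0.1313, -0.1 m / 0.8 = -0.125, -0.558 rad / 3.1416 = -0.1776.

Request:
jog_arm --jaw '[-1, -1, -1, -1, -1, -1, -1, -1, -1, -1, -1]' --pt "0 0 -0.0125" --pt "0 0 -0.0275" --pt "0 0 -0.0563" --pt "0 0 -0.0938" --pt "0 0 -0.125" --pt "0 0 -0.1313" --pt "0 0 -0.1313" --pt "0 0 -0.1313" --pt "0 0 -0.1313" --pt "0 0 -0.1313" --pt "0 0 -0.1313" --turn '[0, 0, -0.0318, -0.0637, -0.0955, -0.1273, -0.1592, -0.1776, -0.1776, -0.1776, -0.1776]'

```text
clock: 11.68
tcp_pos: [0.5592, 0.0431, 0.2711]
ee_rot: [0.992, 0.127, 0.0, 0.0]
wrist_force: [0.7, 0.3, -2.1]
gripper_width: 0.0203
gripper_force: 63.6
```

```bash
cat > ring.py <<'E'
import sys
from m import *
c,im=snap('wrist');np.save('w4.npy',im)
z=float(sys.argv[1]);ctr=proj(c,[[.5998,.0272,z]])[0];print(ctr,proj(c,[[*r.get_obs()['tcp_pos'][:2],r.get_obs()['tcp_pos'][2]-.0667]]))
g=im.max(2);d=(g<45).astype(np.uint8)*255;H=[]
for q in cv2.findContours(d,cv2.RETR_LIST,cv2.CHAIN_APPROX_NONE)[0]:
    if 60<cv2.contourArea(q)<400:
        p=cv2.minAreaRect(q)[0];w=onz(c,p,z)[:2]-[.5998,.0272]
        if .038<np.hypot(*w)<.053:H.append(p)
P=np.array([onz(c,h,z)[:2] for h in H]);C=np.linalg.lstsq(np.c_[2*P,np.ones(len(P))],(P**2).sum(1),rcond=None)[0][:2]
D=P-C;A=np.arctan2(D[:,1],D[:,0])%(np.pi/4);print(len(H),'C',C.round(4),'r',np.hypot(*D.T).round(4),'A',A.round(3))
print('yaw mod45',np.median(A))
cv2.imwrite('pics/'+sys.argv[2],im[:,:,::-1])
E
python3 st.py; python3 ring.py .1117 w4.png
```

```text
t 11.6833 F tool [ 0.73 -0.08  2.08] torque tool [ 0.01 -0.04 -0.02] tcp [0.5592 0.0431 0.2711] r 0.0436 ang 2.769 toolx 0.255 tilt [0.     0.0002] w 0.0203 q7 -1.06
[284.40591955 148.7052221 ] [[260.29199565 206.95781277]]
8 C [0.5998 0.0287] r [0.0451 0.0446 0.0448 0.0449 0.0446 0.0448 0.045  0.0447] A [0.384 0.386 0.383 0.4   0.383 0.385 0.386 0.378]
yaw mod45 0.38416971373483155
```

View pics/w4.png

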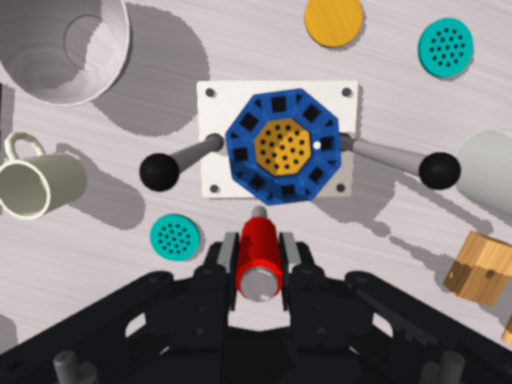

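The ring turned 1.51 rad in stroke one: its dot is now at right (317,145), the hole for the next stroke is at (288,190), and the posts stand clear of the gripper. The next hole is at 3.526 rad, 0.13 rad on the right of -x.

Converted, 0.1 m / 0.8 = 0.125, 0.0307 m / 0.8 = 0.0384.

Request:
jog_arm --jaw '[-1, -1, -1, -1, -1, -1, -1, -1, -1, -1, -1, -1]' --pt "-0.005 0.02 0" --pt "-0.0083 0.0384 0.0125" --pt "-0.0083 0.0384 0.05" --pt "-0.0083 0.0384 0.0813" --pt "-0.0083 0.0384 0.1025" --pt "-0.0083 0.0384 0.11" --pt "-0.0083 0.0384 0.115" --pt "-0.0083 0.0384 0.12" --pt "-0.0083 0.0384 0.125" --pt "-0.0083 0.0384 0.125" --pt "-0.0083 0.0384 0.125" --pt "-0.0083 0.0384 0.125" --turn '[0, 0, 0, 0, 0, 0, 0, 0, 0, 0, 0, 0]'

```text
clock: 12.73
tcp_pos: [0.5609, 0.0118, 0.1712]
ee_rot: [0.992, 0.129, 0.0, -0.0]
wrist_force: [-0.4, -0.3, -0.9]
gripper_width: 0.02
gripper_force: 63.6
```

```bash
python3 st.py
```

```text
t 12.7333 F tool [-0.48  0.16  0.85] torque tool [-0.02 -0.07  0.01] tcp [0.5609 0.0118 0.1712] r 0.0419 ang 3.519 toolx 0.258 tilt [0.0007 0.0001] w 0.02 q7 -0.91
```

Request:
jog_arm --jaw '[-1, -1, -1, -1, -1, -1, -1, -1, -1, -1]' --pt "0 0 0.0038" --pt "0 0 0.0075" --pt "0 0 0.0075" --pt "-0.0001 -0.0028 0.0075" --pt "-0.0004 -0.0055 0.0075" --pt "-0.0004 -0.0083 0.0075" --pt "-0.0004 -0.0111 0.0075" --pt "-0.0004 -0.0111 0.0075" --pt "-0.0004 -0.0111 0.0075" --pt "-0.0004 -0.0111 0.0075" --turn '[0, 0, 0, 0, 0, 0, 0, 0, 0, 0]'

```text
clock: 13.57
tcp_pos: [0.5587, 0.0199, 0.1653]
ee_rot: [0.992, 0.128, 0.001, 0.0]
wrist_force: [0.1, -1.6, 6.8]
gripper_width: 0.0204
gripper_force: 64.7
```

```bash
python3 st.py
```

```text
t 13.5667 F tool [-0.29  1.53 -6.82] torque tool [-0.45 -0.04 -0.04] tcp [0.5587 0.0199 0.1653] r 0.0417 ang 3.318 toolx 0.258 tilt [0.0014 0.0008] w 0.0204 q7 -0.92
```

Converted, -0.0045 m / 0.8 = -0.0056, 0.0006 m / 0.8 = 0.0008.

Request:
jog_arm --jaw '[-1, -1, -1, -1, -1]' --pt "0.0004 -0.0028 0" --pt "0.0008 -0.0056 0" --pt "0.0008 -0.0056 0" --pt "0.0008 -0.0056 0" --pt "0.0008 -0.0056 0" --turn '[0, 0, 0, 0, 0]'

```text
clock: 13.98
tcp_pos: [0.5581, 0.0244, 0.1652]
ee_rot: [0.992, 0.128, 0.001, 0.0]
wrist_force: [0.2, -1.7, 5.6]
gripper_width: 0.0201
gripper_force: 64.6
```

Converted, -0.0043 m / 0.8 = -0.0054, 0.001 m / 0.8 = 0.0013.

Request:
jog_arm --jaw '[-1, -1, -1, -1, -1]' --pt "0.0006 -0.0028 0" --pt "0.0013 -0.0054 0" --pt "0.0013 -0.0054 0" --pt "0.0013 -0.0054 0" --pt "0.0013 -0.0054 0" --turn '[0, 0, 0, 0, 0]'

```text
clock: 14.4
tcp_pos: [0.5579, 0.0292, 0.1651]
ee_rot: [0.992, 0.129, 0.001, 0.0]
wrist_force: [2.2, -2.7, 6.0]
gripper_width: 0.0203
gripper_force: 64.6
```

```bash
python3 st.py
```

```text
t 14.4 F tool [ 1.43  3.2  -6.02] torque tool [-0.79  0.29  0.  ] tcp [0.5579 0.0292 0.1651] r 0.0419 ang 3.094 toolx 0.258 tilt [0.0011 0.0005] w 0.0203 q7 -0.94
```

Converted, -0.0043 m / 0.8 = -0.0054, -0.0022 m / 0.8 = -0.0028.

Request:
jog_arm --jaw '[-1, -1, -1, -1, -1]' --pt "0.0009 -0.0028 0" --pt "0.0018 -0.0054 0" --pt "0.0018 -0.0054 0" --pt "0.0018 -0.0054 0" --pt "0.0018 -0.0054 0" --turn '[0, 0, 0, 0, 0]'

```text
clock: 14.82
tcp_pos: [0.5581, 0.0338, 0.165]
ee_rot: [0.992, 0.129, 0.0, 0.0]
wrist_force: [2.2, -2.9, 6.0]
gripper_width: 0.0204
gripper_force: 64.5
```

Converted, -0.0041 m / 0.8 = -0.0051, -0.0021 m / 0.8 = -0.0026.

Request:
jog_arm --jaw '[-1, -1, -1, -1, -1]' --pt "0.0011 -0.0026 0" --pt "0.0023 -0.0051 0" --pt "0.0023 -0.0051 0" --pt "0.0023 -0.0051 0" --pt "0.0023 -0.0051 0" --turn '[0, 0, 0, 0, 0]'

```text
clock: 15.23
tcp_pos: [0.5585, 0.0382, 0.1648]
ee_rot: [0.992, 0.129, 0.0, 0.0]
wrist_force: [2.2, -2.6, 5.1]
gripper_width: 0.0202
gripper_force: 64.5
```

```bash
python3 st.py
```

```text
t 15.2333 F tool [ 1.49  3.06 -5.08] torque tool [-0.99  0.6   0.03] tcp [0.5585 0.0382 0.1648] r 0.0427 ang 2.882 toolx 0.258 tilt [0.0005 0.0001] w 0.0202 q7 -0.95
```

Converted, -0.0039 m / 0.8 = -0.0049, 0.0022 m / 0.8 = 0.0028.

Request:
jog_arm --jaw '[-1, -1, -1, -1, -1]' --pt "0.0014 -0.0025 0" --pt "0.0028 -0.0049 0" --pt "0.0028 -0.0049 0" --pt "0.0028 -0.0049 0" --pt "0.0028 -0.0049 0" --turn '[0, 0, 0, 0, 0]'

```text
clock: 15.65
tcp_pos: [0.5596, 0.0418, 0.1648]
ee_rot: [0.992, 0.128, 0.0, 0.0]
wrist_force: [2.7, -5.6, 5.7]
gripper_width: 0.0201
gripper_force: 64.8
```

Request:
jog_arm --jaw '[-1, -1, -1, -1, -1]' --pt "0.0016 -0.0024 0" --pt "0.0034 -0.0046 0" --pt "0.0034 -0.0046 0" --pt "0.0034 -0.0046 0" --pt "0.0034 -0.0046 0" --turn '[0, 0, 0, 0, 0]'

```text
clock: 16.07
tcp_pos: [0.5611, 0.0451, 0.1648]
ee_rot: [0.992, 0.128, -0.0, 0.001]
wrist_force: [2.7, -11.0, 5.7]
gripper_width: 0.0204
gripper_force: 65.3
```

```bash
python3 st.py
```

```text
t 16.0667 F tool [-0.18 11.33 -5.72] torque tool [-3.   -0.32 -0.02] tcp [0.5611 0.0451 0.1648] r 0.0427 ang 2.707 toolx 0.257 tilt [-0.0003  0.002 ] w 0.0204 q7 -0.97
```

The lever arm, torque over force, is now 0.27 m, the same as for a push at the bar's foot. The earlier post contact gave only 0.14 m. So this rise is the die. I move to another hole for the final tightening, well clear of the post.

Converted, -0.106 m / 0.8 = -0.1325, 0.003 m / 0.8 = 0.0038.

Request:
jog_arm --jaw '[-1, -1, -1, -1, -1, -1, -1, -1, -1, -1, -1]' --pt "-0.0013 0.0019 0" --pt "-0.0013 0.0038 0" --pt "-0.0013 0.0038 -0.0063" --pt "-0.0013 0.0038 -0.0188" --pt "-0.0013 0.0038 -0.0375" --pt "-0.0013 0.0038 -0.0688" --pt "-0.0013 0.0038 -0.1063" --pt "-0.0013 0.0038 -0.1313" --pt "-0.0013 0.0038 -0.1325" --pt "-0.0013 0.0038 -0.1325" --pt "-0.0013 0.0038 -0.1325" --turn '[0, 0, 0, 0, 0, 0, 0, 0, 0, 0, 0]'

```text
clock: 16.98
tcp_pos: [0.5604, 0.0441, 0.2701]
ee_rot: [0.992, 0.129, -0.001, -0.0]
wrist_force: [-0.4, 0.3, -2.7]
gripper_width: 0.0201
gripper_force: 63.9
```

```bash
python3 st.py; python3 ring.py .1107 w5.png
```

```text
t 16.9833 F tool [-0.3  -0.42  2.68] torque tool [-0.02 -0.02  0.04] tcp [0.5604 0.0441 0.2701] r 0.0429 ang 2.738 toolx 0.258 tilt [-0.0011 -0.0006] w 0.0201 q7 -1.05
[285.28200472 149.99855109] [[260.55176144 206.96191163]]
8 C [0.5998 0.0288] r [0.0449 0.0447 0.0449 0.045  0.0446 0.0448 0.045  0.0447] A [0.46  0.465 0.462 0.466 0.451 0.463 0.46  0.455]
yaw mod45 0.4610582911318907
```

View pics/w5.png

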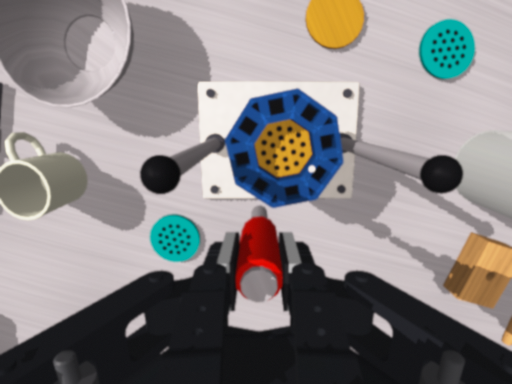

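The ring has turned 2.21 rad in all (dot at (312,168)). The next hole is at 3.603 rad, 0.2 rad on the right of -x, at picture (291,190).

Converted, 0.105 m / 0.8 = 0.1313, 0.0344 m / 0.8 = 0.043.

Request:
jog_arm --jaw '[-1, -1, -1, -1, -1, -1, -1, -1, -1, -1, -1, -1, -1]' --pt "-0.005 0.0213 0" --pt "-0.0093 0.043 0.0125" --pt "-0.0093 0.043 0.05" --pt "-0.0093 0.043 0.0813" --pt "-0.0093 0.043 0.1025" --pt "-0.0093 0.043 0.11" --pt "-0.0093 0.043 0.115" --pt "-0.0093 0.043 0.12" --pt "-0.0093 0.043 0.125" --pt "-0.0093 0.043 0.1288" --pt "-0.0093 0.043 0.1313" --pt "-0.0093 0.043 0.1313" --pt "-0.0093 0.043 0.1313" --turn '[0, 0, 0, 0, 0, 0, 0, 0, 0, 0, 0, 0, 0]'

```text
clock: 18.12
tcp_pos: [0.5626, 0.0085, 0.166]
ee_rot: [0.992, 0.129, 0.0, -0.0]
wrist_force: [0.4, -0.1, -2.1]
gripper_width: 0.02
gripper_force: 63.8
```

```bash
python3 st.py
```

```text
t 18.1167 F tool [0.39 0.22 2.11] torque tool [-0.06 -0.03 -0.06] tcp [0.5626 0.0085 0.166 ] r 0.0416 ang 3.608 toolx 0.258 tilt [0.0003 0.    ] w 0.02 q7 -0.9
```

Converted, -0.003 m / 0.8 = -0.0038, -0.0006 m / 0.8 = -0.0008.

Request:
jog_arm --jaw '[-1, -1, -1, -1, -1]' --pt "-0.0004 -0.0019 0" --pt "-0.0008 -0.0038 0" --pt "-0.0008 -0.0038 0" --pt "-0.0008 -0.0038 0" --pt "-0.0008 -0.0038 0" --turn '[0, 0, 0, 0, 0]'

```text
clock: 18.53
tcp_pos: [0.5615, 0.0106, 0.1661]
ee_rot: [0.992, 0.128, 0.0, 0.001]
wrist_force: [2.1, -4.8, -1.6]
gripper_width: 0.0203
gripper_force: 63.9
```

```bash
python3 st.py
```

```text
t 18.5333 F tool [0.83 5.16 1.56] torque tool [-1.49  0.18 -0.08] tcp [0.5615 0.0106 0.1661] r 0.0417 ang 3.55 toolx 0.257 tilt [0.0008 0.0012] w 0.0203 q7 -0.91
```

Request:
jog_arm --jaw '[-1, -1, -1, -1]' --pt "-0.0003 -0.0013 0" --pt "-0.0003 -0.0013 0" --pt "-0.0003 -0.0013 0" --pt "-0.0003 -0.0013 0" --turn '[0, 0, 0, 0]'

```text
clock: 18.87
tcp_pos: [0.5612, 0.0111, 0.1661]
ee_rot: [0.992, 0.128, 0.001, 0.001]
wrist_force: [3.0, -7.2, -3.0]
gripper_width: 0.0199
gripper_force: 63.9
```

```bash
python3 st.py
```

```text
t 18.8667 F tool [1.09 7.68 3.04] torque tool [-2.14  0.4  -0.02] tcp [0.5612 0.0111 0.1661] r 0.0418 ang 3.536 toolx 0.257 tilt [0.001  0.0019] w 0.0199 q7 -0.91
```

Converted, -0.001 m / 0.8 = -0.0013, -0.0001 m / 0.8 = -0.0001.

Request:
jog_arm --jaw '[-1, -1, -1, -1]' --pt "-0.0001 -0.0013 0" --pt "-0.0001 -0.0013 0" --pt "-0.0001 -0.0013 0" --pt "-0.0001 -0.0013 0" --turn '[0, 0, 0, 0]'

```text
clock: 19.2
tcp_pos: [0.5609, 0.0118, 0.1661]
ee_rot: [0.992, 0.128, 0.001, 0.001]
wrist_force: [3.7, -8.6, -3.1]
gripper_width: 0.0203
gripper_force: 63.9
```

```bash
python3 st.py
```

```text
t 19.2 F tool [1.36 9.21 3.08] torque tool [-2.53  0.36 -0.02] tcp [0.5609 0.0118 0.1661] r 0.0418 ang 3.518 toolx 0.257 tilt [0.0011 0.0023] w 0.0203 q7 -0.91
```

Converted, -0.001 m / 0.8 = -0.0013, -0.0001 m / 0.8 = -0.0001.

Request:
jog_arm --jaw '[-1, -1, -1, -1]' --pt "-0.0001 -0.0013 0" --pt "-0.0001 -0.0013 0" --pt "-0.0001 -0.0013 0" --pt "-0.0001 -0.0013 0" --turn '[0, 0, 0, 0]'

```text
clock: 19.53
tcp_pos: [0.5606, 0.0126, 0.1661]
ee_rot: [0.992, 0.128, 0.001, 0.001]
wrist_force: [3.1, -9.7, -4.0]
gripper_width: 0.0201
gripper_force: 64.0
```

```bash
python3 st.py
```

```text
t 19.5333 F tool [ 0.5  10.12  4.03] torque tool [-2.82  0.44  0.01] tcp [0.5606 0.0126 0.1661] r 0.0418 ang 3.498 toolx 0.257 tilt [0.0012 0.0025] w 0.0201 q7 -0.91
```

Converted, -0.0013 m / 0.8 = -0.0016, -0.0006 m / 0.8 = -0.0008.

Request:
jog_arm --jaw '[-1, -1, -1, -1]' --pt "-0.0001 -0.0008 0" --pt "-0.0001 -0.0016 0" --pt "-0.0001 -0.0016 0" --pt "-0.0001 -0.0016 0" --turn '[0, 0, 0, 0]'

```text
clock: 19.87
tcp_pos: [0.5603, 0.0136, 0.1662]
ee_rot: [0.992, 0.128, 0.001, 0.001]
wrist_force: [4.1, -9.7, -3.2]
gripper_width: 0.0204
gripper_force: 64.1
```

```bash
python3 st.py
```

```text
t 19.8667 F tool [ 1.48 10.4   3.22] torque tool [-3.16  0.53 -0.02] tcp [0.5603 0.0136 0.1662] r 0.0418 ang 3.473 toolx 0.257 tilt [0.0013 0.0029] w 0.0204 q7 -0.91
```

Converted, -0.0008 m / 0.8 = -0.001.

Request:
jog_arm --jaw '[-1, -1, -1, -1]' --pt "0 -0.001 0" --pt "0 -0.001 0" --pt "0 -0.001 0" --pt "0 -0.001 0" --turn '[0, 0, 0, 0]'

```text
clock: 20.2
tcp_pos: [0.5601, 0.0142, 0.1662]
ee_rot: [0.992, 0.128, 0.001, 0.001]
wrist_force: [5.7, -10.9, -4.2]
gripper_width: 0.0201
gripper_force: 64.2
```

```bash
python3 st.py
```

```text
t 20.2 F tool [ 2.79 12.    4.27] torque tool [-3.38  0.51 -0.04] tcp [0.5601 0.0142 0.1662] r 0.0418 ang 3.458 toolx 0.257 tilt [0.0013 0.0032] w 0.0201 q7 -0.91
```

The push is steady at 12 N, so the ring is hand-tight. I relax the push without reaching the opposite wall, and lift out.

Converted, -0.105 m / 0.8 = -0.1313, -0.085 m / 0.8 = -0.1063.

Request:
jog_arm --jaw '[-1, -1, -1, -1, -1, -1, -1, -1, -1, -1, -1, -1]' --pt "0.0003 0.0025 0" --pt "0.0004 0.0045 0" --pt "0.0004 0.0045 0" --pt "0.0004 0.0045 -0.0075" --pt "0.0004 0.0045 -0.0188" --pt "0.0004 0.0045 -0.0375" --pt "0.0004 0.0045 -0.0688" --pt "0.0004 0.0045 -0.1063" --pt "0.0004 0.0045 -0.1313" --pt "0.0004 0.0045 -0.1313" --pt "0.0004 0.0045 -0.1313" --pt "0.0004 0.0045 -0.1313" --turn '[0, 0, 0, 0, 0, 0, 0, 0, 0, 0, 0, 0]'

```text
clock: 21.2
tcp_pos: [0.5603, 0.0131, 0.2704]
ee_rot: [0.992, 0.129, -0.0, -0.0]
wrist_force: [-0.1, 0.7, -3.1]
gripper_width: 0.0201
gripper_force: 63.7
```

```bash
python3 st.py; python3 ring.py .1105 w6.png
```

```text
t 21.2 F tool [ 0.06 -0.76  3.07] torque tool [-0.07 -0.02 -0.02] tcp [0.5603 0.0131 0.2704] r 0.042 ang 3.485 toolx 0.258 tilt [-0.0004 -0.0006] w 0.0201 q7 -1.0
[256.5747789  142.21729694] [[260.50020136 207.00711184]]
8 C [0.5998 0.0287] r [0.0451 0.0447 0.0452 0.0451 0.0447 0.045  0.045  0.0449] A [0.396 0.399 0.395 0.4   0.395 0.401 0.397 0.394]
yaw mod45 0.39655180197202533
```

Converted, 0.3266 m / 0.8 = 0.4083, 0.19 m / 0.8 = 0.2375, -0.842 rad / 3.1416 = -0.268.

Request:
jog_arm --jaw '[-1, -1, -1, -1, -1, -1, -1, -1, -1, -1, -1, -1, -1, -1, -1, -1, -1]' --pt "-0.025 0 0" --pt "-0.0563 0.0188 0" --pt "-0.0813 0.05 0" --pt "-0.1 0.0875 0" --pt "-0.1125 0.125 0" --pt "-0.125 0.1625 0" --pt "-0.1375 0.2 0" --pt "-0.15 0.2375 0" --pt "-0.1625 0.275 0" --pt "-0.1713 0.3125 0" --pt "-0.1788 0.35 0" --pt "-0.185 0.3813 0" --pt "-0.1913 0.4025 0" --pt "-0.1916 0.4083 0" --pt "-0.1916 0.4083 0" --pt "-0.1916 0.4083 0" --pt "-0.1916 0.4083 0" --turn '[0, 0, -0.0159, -0.0382, -0.0637, -0.0891, -0.1146, -0.1401, -0.1655, -0.191, -0.2165, -0.2387, -0.261, -0.268, -0.268, -0.268, -0.268]'

```text
clock: 22.67
tcp_pos: [0.4957, -0.3414, 0.2702]
ee_rot: [0.853, 0.522, -0.0, -0.0]
wrist_force: [0.2, 0.4, -2.1]
gripper_width: 0.02
gripper_force: 63.6
```

```bash
python3 st.py; python3 - <<'E'
from m import *
o=r.get_obs();p=o['tcp_pos'];c,im=snap('wrist')
print(proj(c,[[*p[:2],p[2]-.0667],[.496,-.337,.04]]))
# stand hole: dark blob inside stand
W=cv2.resize(im[90:300,180:340],None,fx=2.85,fy=2.85,interpolation=cv2.INTER_CUBIC)
V=np.zeros((600,800,3),np.uint8);V[:W.shape[0],:W.shape[1]]=W
s=snap('scene')[1];S=cv2.resize(s[150:240,105:185],None,fx=4,fy=4,interpolation=cv2.INTER_CUBIC);V[:360,460:780]=S
cv2.imwrite('pics/w7.png',V[:,:,::-1]);np.save('w7.npy',im)
E
```

```text
t 22.6667 F tool [ 0.44 -0.02  2.12] torque tool [ 0.01  0.02 -0.05] tcp [ 0.4957 -0.3414  0.2702] r 0.383 ang 4.437 toolx 1.099 tilt [ 0.0002 -0.0009] w 0.02 q7 0.4
[[259.44258864 208.08327465]
 [257.88814579 168.03620683]]
```

View pics/w7.png

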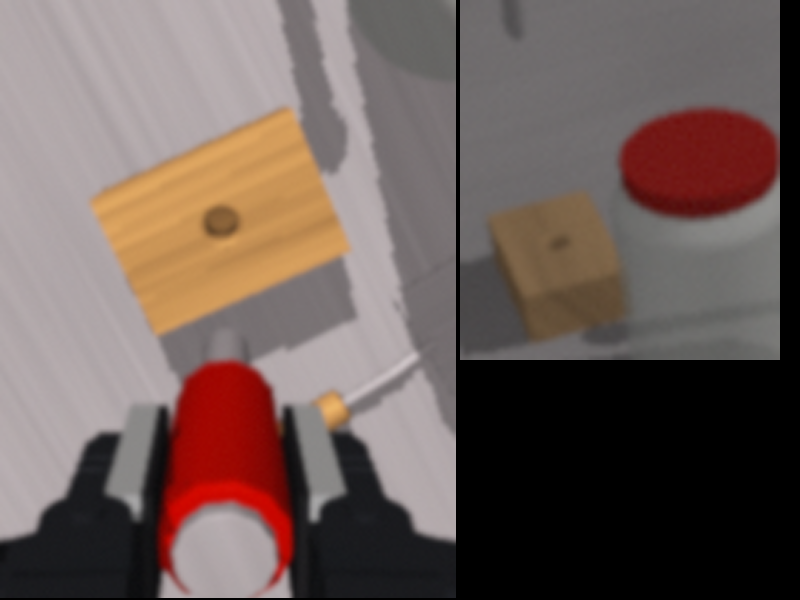

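The stand's hole shows at crop (221,220), which is picture (257.5,167). I measure the bar's actual foot and cap before lowering.

```bash
python3 - <<'E'
from m import *
o=r.get_obs();p=o['tcp_pos'];c=cam('wrist');im=np.load('w7.npy')
from scipy.spatial.transform import Rotation as Ro
T=Ro.from_quat(o['ee_rot']).as_matrix()
g=cv2.cvtColor(im,cv2.COLOR_RGB2GRAY).astype(int)
print('col',[(v,int(g[v,257:262].mean())) for v in range(196,220)])
for v in(206,208,210,212,215):print(v,g[v,246:274])
m=mask(im,(0,0,120),(180,70,255),(240,262,282,304))
k=max(cv2.findContours(m,cv2.RETR_EXTERNAL,cv2.CHAIN_APPROX_NONE)[0],key=cv2.contourArea);print('cap',cv2.minEnclosingCircle(k),cv2.boundingRect(k))
for n,z in(('foot',-.0667),('cap',.0423),('capR',.0423)):
    for dx in(-.003,0,.003):print(n,dx,proj(c,[p+T@[dx,0,0]+[0,0,z]])[0].round(1))
h=im[150:185,240:275];gg=cv2.cvtColor(h,cv2.COLOR_RGB2GRAY);mm=(gg<95).astype(np.uint8);k=max(cv2.findContours(mm,cv2.RETR_EXTERNAL,cv2.CHAIN_APPROX_NONE)[0],key=cv2.contourArea)
print(cv2.boundingRect(k));(u,v),_=cv2.minEnclosingCircle(k);H=onz(c,(240+u,150+v),.04);print('hole',u+240,v+150,H,'tool',T.T@(H-p))
E
```

```text
col [(196, 151), (197, 136), (198, 123), (199, 116), (200, 114), (201, 113), (202, 113), (203, 113), (204, 116), (205, 122), (206, 127), (207, 130), (208, 131), (209, 131), (210, 131), (211, 132), (212, 132), (213, 132), (214, 130), (215, 122), (216, 102), (217, 75), (218, 56), (219, 51)]
206 [113 113 113 111 111 112 113 113 114 120 124 127 129 129 128 125 120 117
 115 115 115 114 114 114 113 114 115 114]
208 [114 114 114 113 112 110 110 113 118 125 130 132 133 132 131 127 121 116
 110 107 110 113 113 114 114 114 114 115]
210 [116 114 115 114 111 109 108 113 121 127 131 133 134 133 131 128 122 116
 109 101 101 109 113 115 114 115 113 114]
212 [116 115 115 113 110 105 108 115 122 129 132 134 135 134 132 127 123 117
 108  99  96 106 113 115 115 115 115 115]
215 [114 114 116 116 111 107 109 115 120 125 127 128 126 124 120 116 113 111
 106  98  93  98 113 125 134 143 153 161]
cap ((260.5, 290.21429443359375), 24.160484313964844) (240, 267, 42, 37)
foot -0.003 [259.3 211.8]
foot 0 [259.4 208.1]
foot 0.003 [259.4 204.3]
cap -0.003 [259.9 290.9]
cap 0 [259.9 284.7]
cap 0.003 [259.9 278.3]
capR -0.003 [259.9 290.9]
capR 0 [259.9 284.7]
capR 0.003 [259.9 278.3]
(12, 18, 11, 4)
hole 257.0 169.0 [ 0.49470572 -0.33762419  0.04      ] tool [ 0.00264036 -0.00264186  0.23053212]
```

```bash
python3 - <<'E'
from m import *
for f in('w2','w4','w7'):
    g=cv2.cvtColor(np.load(f+'.npy'),cv2.COLOR_RGB2GRAY).astype(int)
    print(f,[(v,int(g[v,257:262].mean())) for v in range(196,222)])
    red=mask(np.load(f+'.npy'),(0,150,50),(8,255,255),(230,205,290,310));print(cv2.boundingRect(red))
E
```

```text
w2 [(196, 155), (197, 162), (198, 161), (199, 157), (200, 152), (201, 148), (202, 146), (203, 146), (204, 146), (205, 146), (206, 146), (207, 147), (208, 148), (209, 148), (210, 147), (211, 140), (212, 120), (213, 90), (214, 66), (215, 59), (216, 59), (217, 58), (218, 59), (219, 58), (220, 58), (221, 59)]
(235, 213, 49, 78)
w4 [(196, 75), (197, 125), (198, 174), (199, 200), (200, 207), (201, 208), (202, 208), (203, 206), (204, 197), (205, 173), (206, 145), (207, 129), (208, 126), (209, 124), (210, 125), (211, 124), (212, 124), (213, 124), (214, 123), (215, 116), (216, 98), (217, 74), (218, 57), (219, 51), (220, 51), (221, 51)]
(235, 217, 48, 77)
w7 [(196, 151), (197, 136), (198, 123), (199, 116), (200, 114), (201, 113), (202, 113), (203, 113), (204, 116), (205, 122), (206, 127), (207, 130), (208, 131), (209, 131), (210, 131), (211, 132), (212, 132), (213, 132), (214, 130), (215, 122), (216, 102), (217, 75), (218, 56), (219, 51), (220, 52), (221, 52)]
(235, 217, 49, 77)
```

The bar shifted about 3 mm outward (tool -x) in the grip when the gripper brushed the post. The foot now needs about +4.5 mm in tool x to meet the stand's hole, so I lower with that correction.

Converted, 0.168 m / 0.8 = 0.21, 0.05 m / 0.8 = 0.0625.

Request:
jog_arm --jaw '[-1, -1, -1, -1, -1, -1, -1, -1, -1, -1, -1, -1, -1]' --pt "0.0056 -0.0006 0.025" --pt "0.0056 -0.0006 0.0625" --pt "0.0056 -0.0006 0.1063" --pt "0.0056 -0.0006 0.1438" --pt "0.0056 -0.0006 0.175" --pt "0.0056 -0.0006 0.19" --pt "0.0056 -0.0006 0.1975" --pt "0.0056 -0.0006 0.2025" --pt "0.0056 -0.0006 0.2063" --pt "0.0056 -0.0006 0.21" --pt "0.0056 -0.0006 0.21" --pt "0.0056 -0.0006 0.21" --pt "0.0056 -0.0006 0.21" --turn '[0, 0, 0, 0, 0, 0, 0, 0, 0, 0, 0, 0, 0]'

```text
clock: 23.85
tcp_pos: [0.4975, -0.3382, 0.1033]
ee_rot: [0.853, 0.523, 0.0, 0.0]
wrist_force: [-0.6, -0.4, -3.1]
gripper_width: 0.0203
gripper_force: 63.6
```

```bash
python3 st.py
```

```text
t 23.85 F tool [-0.68 -0.37  3.09] torque tool [-0.03  0.02 -0.03] tcp [ 0.4975 -0.3382  0.1033] r 0.3794 ang 4.439 toolx 1.1 tilt [0.     0.0009] w 0.0203 q7 0.52
```

Converted, 0.012 m / 0.8 = 0.015, 0.009 m / 0.8 = 0.0113.

Request:
jog_arm --jaw '[-1, -1, -1, -1, -1, -1]' --pt "0 0 0.0038" --pt "0 0 0.0075" --pt "0 0 0.0113" --pt "0 0 0.015" --pt "0 0 0.015" --pt "0 0 0.015" --turn '[0, 0, 0, 0, 0, 0]'

```text
clock: 24.35
tcp_pos: [0.497, -0.3379, 0.0903]
ee_rot: [0.853, 0.523, -0.0, -0.0]
wrist_force: [-1.4, 2.0, -3.9]
gripper_width: 0.02
gripper_force: 63.5
```

```bash
python3 st.py
```

```text
t 24.35 F tool [ 1.19 -2.18  3.88] torque tool [0.68 0.25 0.02] tcp [ 0.497  -0.3379  0.0903] r 0.3793 ang 4.438 toolx 1.1 tilt [-0.0001 -0.0008] w 0.02 q7 0.53
```

In the hole with little side force; lowering the rest of the way.

Converted, 0.0125 m / 0.8 = 0.0156, 0.009 m / 0.8 = 0.0113.

Request:
jog_arm --jaw '[-1, -1, -1, -1, -1, -1]' --pt "0.0003 -0.0005 0.0038" --pt "0.0003 -0.0005 0.0075" --pt "0.0003 -0.0005 0.0113" --pt "0.0003 -0.0005 0.0156" --pt "0.0003 -0.0005 0.0156" --pt "0.0003 -0.0005 0.0156" --turn '[0, 0, 0, 0, 0, 0]'

```text
clock: 24.85
tcp_pos: [0.4969, -0.3377, 0.078]
ee_rot: [0.853, 0.523, -0.0, -0.0]
wrist_force: [-1.1, 0.8, -2.9]
gripper_width: 0.02
gripper_force: 63.6
```

```bash
python3 st.py
```

```text
t 24.85 F tool [ 0.22 -1.39  2.94] torque tool [ 0.39  0.11 -0.05] tcp [ 0.4969 -0.3377  0.078 ] r 0.3792 ang 4.438 toolx 1.1 tilt [-0.0002 -0.0002] w 0.02 q7 0.54
```

Converted, -0.15 m / 0.8 = -0.1875, -0.13 m / 0.8 = -0.1625.

Request:
jog_arm --jaw '[-1, -1, -1, 0.2, 0.6, 1, 1, 1, 1, 1, 1, 1, 1, 1, 1, 1, 1, 1, 1, 1]' --pt "0 0 0.0013" --pt "0 0 0.0013" --pt "0 0 0.0013" --pt "0 0 0.0013" --pt "0 0 0.0013" --pt "0 0 0.0013" --pt "0 0 0.0013" --pt "0 0 0.0013" --pt "0 0 0.0013" --pt "0 0 0.0013" --pt "0 0 -0.0125" --pt "0 0 -0.0313" --pt "0 0 -0.0563" --pt "0 0 -0.0875" --pt "0 0 -0.125" --pt "0 0 -0.1625" --pt "0 0 -0.1875" --pt "0 0 -0.1875" --pt "0 0 -0.1875" --pt "0 0 -0.1875" --turn '[0, 0, 0, 0, 0, 0, 0, 0, 0, 0, 0, 0, 0, 0, 0, 0, 0, 0, 0, 0]'

```text
clock: 26.52
tcp_pos: [0.4968, -0.3375, 0.2285]
ee_rot: [0.853, 0.523, 0.0, -0.0]
wrist_force: [0.1, 0.6, -0.8]
gripper_width: 0.0853
gripper_force: 0.0
```

```bash
python3 st.py; python3 - <<'E'
from m import *
W=np.zeros((600,800,3),np.uint8);W[:384,:512]=snap('wrist')[1];s=snap('scene')[1];t=snap('top')[1]
W[384:600,:360]=cv2.resize(s[170:242,105:225],None,fx=3,fy=3);W[384:600,370:790]=cv2.resize(t[140:260,200:433],(420,216))
cv2.imwrite('pics/w8.png',W[:,:,::-1])
E
```

```text
t 26.5167 F tool [ 0.62 -0.21  0.8 ] torque tool [ 0.1  -0.01  0.02] tcp [ 0.4968 -0.3375  0.2285] r 0.3789 ang 4.437 toolx 1.1 tilt [0.0003 0.0001] w 0.0853 q7 0.43
```

View pics/w8.png

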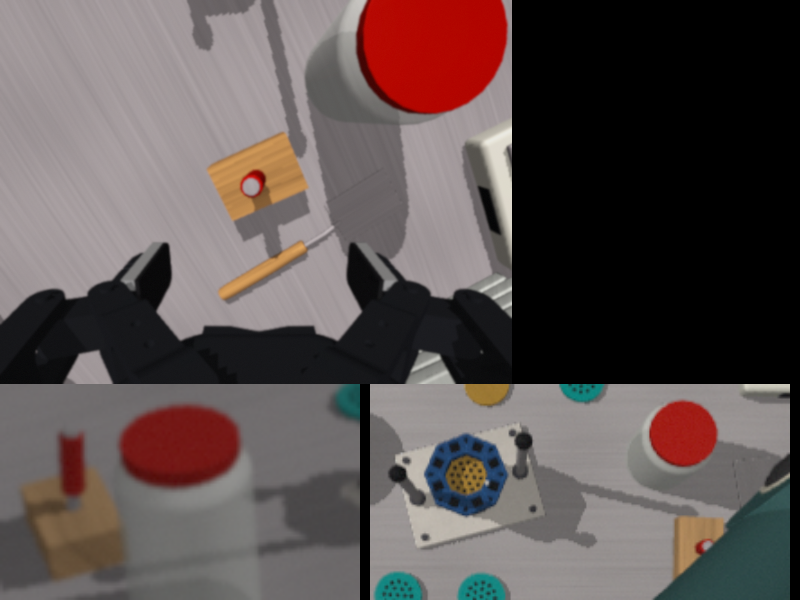

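The bar stands in its hole (wrist (252,185), and upright in the scene crop at (72,470)). The ring is run down and everything else is in place, so I hand in.

```bash
python3 -c "
from plant import r
print(r.job_done())"
```

```text
the job is handed in; nothing more can be done
None
```

The ring was screwed down about 2.28 rad in three strokes with the bar, to a steady 12 N push on the die; the bar is back upright in its stand and the job is handed in, though the gripper brushed the left guide post once (about 20 N, under the 40 N limit).

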